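# Fit the circlip over the carousel's axle stub and hold it spread at the groove

### The job

Take the circlip pliers off their cradle by squeezing the handles right to their stop, so that the snap ring on the tips is fully spread, then carry the ring to the sample carousel and slide it down over the upright axle stub to the groove just above the hub. Finish while holding: keep the pliers gripped, level and still, and the ring spread round the stub at the height of the groove, lying lightly on the hub at most, not forced, and do not let go. Leave the other things on the bench where they are.

Things in the scene. Friction and masses are not known exactly. Their poses are not given: they have to be found in the camera images.
- pliers: circlip pliers, grey sleeved handles, lying flat on a cradle, bent tips down, an open steel snap ring hooked on the tips. Origin: underside of the round pivot foot (30 mm wide), level with the cradle pillar's top; x points from handles to ring, y across, z up. About 0.2 kg, balance point about 25 mm behind the pivot. The pivot frame and the ring's centre do not shift along x on squeezing
- grip (a point): point midway between the handles, where to squeeze them across y: pliers' x = -60, y = 0, z = 9 mm (49 mm above the bench at the start). Handles: x = -36 to -112, z = 2 to 16 mm; outside width here 56 mm relaxed, 40 mm fully squeezed (sides then parallel to x). A spring resists with 8 to 13 N per handle and reopens them, a stop ends the travel; grip with 25 to 80 N
- clip (a point): centre of the snap ring, mid thickness: pliers' x = 64, y = 0, z = -26.5 mm, same axes, so 124 mm ahead of and 35.5 mm below the grip point. Steel ring 3 mm thick, underside at pliers' z = -28 mm, hole 31 mm across and 39 mm outside when fully spread, too narrow for the axle stub when relaxed
- lever_a (a joint): turn of one pliers handle (the other mirrors it): 0 relaxed, 0.13 rad fully squeezed at the stop (ring fully spread); above 0.115 counts as spread
- cradle: the pliers' rest, fixed: base plate 215 x 56 mm and 6 mm thick, a pillar 36 mm square and 40 mm high at its origin (x, y) under the pivot, and at x = -104 mm a cross bar 8 mm thick, 90 mm wide, 42 mm high under the ends of the handles. Origin on the bench, x towards the ring, z up
- drive: sample carousel drive, fixed: white box 150 x 150 x 46 mm, an aluminium platter of 140 mm diameter on it (top at 58 mm), a hub of 44 mm diameter (top at 72 mm), and out of the hub an upright steel axle stub of 26 mm diameter. Origin on the bench below the stub's axis, z up
- groove (a point): on the stub's axis, middle of its groove, 76 mm above the bench. The groove is 8 mm high (from the hub's top at 72 mm to 80 mm), 21 mm in diameter
- stub_top (a point): top of the axle stub on its axis, 109 mm above the bench; its last 9 mm taper from 26 to 16 mm diameter
- beaker: glass beaker, 60 mm wide, 75 mm high; a bystander, to be left alone; origin at its underside
- dish: aluminium weighing dish, 68 mm wide, 18 mm high; a bystander, to be left alone; origin at its underside
- dish2: second weighing dish, the same; a bystander, to be left alone; origin at its underside
- screwdriver: screwdriver lying on the bench; a bystander, to be left alone; origin at its underside
- washer: plain steel washer, 44 mm wide, 5 mm thick; a bystander, to be left alone; origin at its underside
- bottle: brown bottle, 56 mm wide, 130 mm high; a bystander, to be left alone; origin at its underside
- jar: white jar, 60 mm wide, 70 mm high; a bystander, to be left alone; origin at its underside
- spatula: lab spoon lying on the bench; a bystander, to be left alone; origin at its underside
There are look-alikes about, which are no part of the job. What is shaped like the pliers but blue or yellow is not meant.

How it is judged:
By the outcome, as a careful person would: the job done as asked, in the order asked, and still so for the second after the job is handed in, while the arm keeps its last pose, push and grip.
It also fails if it takes over 42 s, if anything falls off the work surface, if the arm or the gripper's body presses on something with over 40 N, if the wrist force passes 120 N, or if a joint passes its speed limit or range.

### The arm

A 7-joint arm with a two-finger parallel gripper is mounted at the origin on the work surface. World frame = base frame: x ahead of the robot, y to its left, z up, the work surface at z = 0. Lengths are in mm, angles in rad, forces in N, time in s.
With the tool pointing down it reaches from about 400 to 875 mm from the base axis. Payload 4.4 kg.
Tool frame: the origin (TCP) lies at the very end of the fingers, on their centre line; the grasp point (between the pads) lies 19 mm behind it; z points along the fingers, y is the line along which they close (so a half turn about z gives the same grasp; the last joint's range is limited). The gripper opens to 85 mm and grips with 20 to 120 N. Pads are 22 mm wide; open, the fingers measure 114 mm over their backs; the gripper's body (76 mm by 85 mm) begins 54 mm behind the grasp point. The pads swing forward as they close: fully open they stand 13 mm farther back than shut.
Start: joints at [1.156, 0.628, 0.038, 1.517, -0.027, 0.996, -0.02], TCP at [222.179, -610.864, 231.313] pointing down, gripper open.
Joint ranges: [-3.06, 3.06], [-0.37, 2.12], [-1.25, 1.32], [0.18, 2.47], [-1.1, 4.24], [0.23, 1.98], [-2.94, 2.94]. Speed limits (rad/s): [2.57, 2.57, 3.14, 3.14, 3.14, 3.14, 3.14].

### API

Orientations are given as [roll, pitch, yaw] about the fixed x, y, z axes, in that order (R = Rz(yaw) Ry(pitch) Rx(roll)).
In Python, from cell import ctrl gives the robot as it stands.
- The arm moves only by the tool jog_arm, never from a script. Its argument "plan" is a list of rows, each an object of numbers: "tx", "ty", "tz": the shift along the tool's x, y, z as a fraction of full scale; "wx", "wy", "wz": the turn, a rotation vector about the tool's x, y, z as a fraction of full scale; "claw": the closure, from 0 (fully open) to 1 (shut). In form: [{"tx": .., "ty": .., "tz": .., "wx": .., "wy": .., "wz": .., "claw": ..}, ...]. A call has 1 to 12 rows; each row is the pose to reach, as a shift and turn from the pose commanded when the call began, along the tool's axes at that moment; what a row does not reach only later rows make up. Full scale, the value 1, is 300 mm for a shift and 90 degrees for a turn. A row lasts 1/10 s, in which the tool goes at most 50 mm and 8.59 degrees, less where a joint would pass 70% of its speed; a pose out of reach is approached as far as the arm can. A call with a number of a shift or a turn outside -1 to 1 is refused whole. A call with a gripper value outside its range is refused whole. The fingers move at their own pace and stop on an object; the grip force is fixed at half the most. Time passes only in rows, so rows that repeat a pose let the fingers close. It gives the time, the measured TCP pose, the force, the opening and the grip force at its end, in the units of the state.
- ctrl.read_state(): the state, without advancing time (a new reading comes with each control period).
- ctrl.get_image(name): name is "scene" or "side" or "wrist"; returns a dict with "img" (420x560x3 uint8, red, green, blue), "depth" (420x560 float32, mm along the optical axis (not along the pixel's ray), 0 where there is no reading), "fx", "fy", "cx", "cy" (pixels), "distortion" ([k1, k2, p1, p2, k3] as OpenCV has them; the pictures are not rectified), "position" and "orientation" of the camera in the world; the wrist camera has in their place "hand_eye" (4x4, takes a point from camera to tool coordinates, whose origin is the TCP and whose axes are the flange's). Camera axes: x right, y down, z forward; pixel columns grow to the right and rows downward; lengths in mm; the calibration is good to about 2 mm. A picture is of the moment at which its call begins: read the wrist's pose just before it.
- ctrl.finish_job(): hands the job in; it is judged then, once.
Trained networks look in a picture, given as the dict that the camera call returned (one of the last four; its "shot" number tells which), for a name from the list of things; names that differ only in an ending like _2 or _b are one class to them, and where a whole thing is asked for, a point or a joint stands for the part that bears it (a point fixed in the world has none). Each returns a list of dicts, best first, with "score" (0 to 1); they miss things now and then, are a little off and sometimes report something else, mostly with a low value. They report only what shows in the picture. A call takes as long as a camera call. They do not tell look-alikes from the thing itself.
- ctrl.trace(picture, thing): "pixels" (420x560 bool, what is visible of it) and "extent" ([centre column, centre row, width, height] in pixels, round what is visible of it).
The state is a dict: "clock": time; "qpos": joint angles; "qd": joint speeds; "tau": joint torques, N m; "eef_pos": TCP position; "tool_rot": TCP orientation; "force": force on the tool from outside, world axes, zero at the start; "torque": the same for the moment, N m; "width": finger opening in mm; "gripper_force": force on a finger pad.
Only numpy, scipy, OpenCV 4.12 (cv2) and the standard library are available. Lean on these libraries where they do the work, as an engineer would, in place of code of your own. Each camera call takes 0.05 s, during which the arm holds its last target. There are 200 camera calls.

## Working session

There is one attempt and no reset: what is moved stays moved. The work goes in short steps, Python scripts to look and compute and a tool call to move; the robot and the scene stay as the last step left them, time stands still between calls to the robot, and variables do not carry over. Pictures are saved under pics/ and viewed, at most 10 in all, crops included, and the job is handed in when it is done.

Besides the shell and the picture viewer there is one more tool, called as name(argument=value, ...) on one line, values as JSON. jog_arm: Moves the arm, as the interface text tells. Shift numbers are shares of 300 mm and turn numbers shares of 90 degrees, none past 1 either way. Its arguments: {"type":"object","properties":{"plan":{"type":"array"}},"required":["plan"]}

```bash
mkdir -p pics; ls
cat > h.py <<'E'
import numpy as np, cv2, pickle
from scipy.spatial.transform import Rotation as R
from cell import ctrl
def pose(s):
    T=np.eye(4);T[:3,:3]=R.from_euler('xyz',s['tool_rot']).as_matrix();T[:3,3]=s['eef_pos'];return T
def cam(name):
    s=ctrl.read_state();p=ctrl.get_image(name)
    if 'hand_eye' in p: T=pose(s)@np.array(p['hand_eye'])
    else:
        T=np.eye(4);o=np.array(p['orientation'])
        T[:3,:3]=o if o.shape==(3,3) else R.from_euler('xyz',o).as_matrix()
        T[:3,3]=p['position']
    return p,T
def cloud(p,T):
    h,w=p['depth'].shape;u,v=np.meshgrid(np.arange(w),np.arange(h))
    K=np.array([[p['fx'],0,p['cx']],[0,p['fy'],p['cy']],[0,0,1.]])
    n=cv2.undistortPoints(np.stack([u,v],-1).reshape(-1,1,2).astype(float),K,np.array(p['distortion'])).reshape(h,w,2)
    d=p['depth'].astype(float)
    X=np.dstack([n*d[...,None],d])@T[:3,:3].T+T[:3,3]
    X[d==0]=np.nan
    return X
def save(n,img): cv2.imwrite('pics/'+n,cv2.cvtColor(np.ascontiguousarray(img),cv2.COLOR_RGB2BGR))
E
python3 - <<'E'
from h import *
ims=[]
for n in('scene','side'):
    p,T=cam(n);X=cloud(p,T);ims.append(p['img']);print(n,p.get('orientation'),p['position'])
    for t in('pliers','drive','cradle'):
        for r in ctrl.trace(p,t):
            m=r['pixels'];print(t,round(r['score'],2),np.round(r['extent']),np.round(np.nanmedian(X[m],0)),np.median(p['img'][m],0))
    pickle.dump((p,T,X),open(n+'.pkl','wb'))
    save(n+'1.png',p['img'])
E
```

```text
pics
scene [-2.49046740e+00 -1.43887794e-03  2.58560150e+00] [ 943.98604447  678.78493929 1146.3234454 ]
pliers 0.92 [382. 229.  63.  26.] [293. 171.  28.] [207. 188.  54.]
pliers 0.79 [234. 170.  70.  37.] [ 525. -227.   51.] [124. 127. 131.]
pliers 0.72 [292. 127.  55.  43.] [ 280. -323.   19.] [ 40.   80.  153.5]
drive 0.64 [311. 295.  83.  79.] [574. 210.  56.] [194. 197. 197.]
cradle 0.67 [233. 175.  80.  48.] [ 550. -212.    6.] [151. 157. 159.]
cradle 0.52 [283. 229.  29.  24.] [509.  -4.  10.] [196. 202. 204.]
side [-2.17764392e+00  2.44474914e-03 -2.96414254e+00] [ 335.48075098 1065.34315099  846.51271557]
pliers 0.78 [333. 275.  44.  36.] [292. 171.  24.] [220.  193.5  75.5]
pliers 0.58 [281. 191.  41.  11.] [ 509. -224.   50.] [101. 105. 111.]
pliers 0.56 [246. 268.  56.  52.] [554. 228.  55.] [185. 192. 195.]
pliers 0.43 [343. 189.  18.  14.] [ 278. -294.   33.] [ 36.   70.  167.5]
drive 0.57 [247. 267.  61.  51.] [554. 228.  54.] [183. 188. 192.]
cradle 0.61 [278. 200.  57.  18.] [ 531. -213.    6.] [172.  181.5 186.5]
```

View pics/scene1.png

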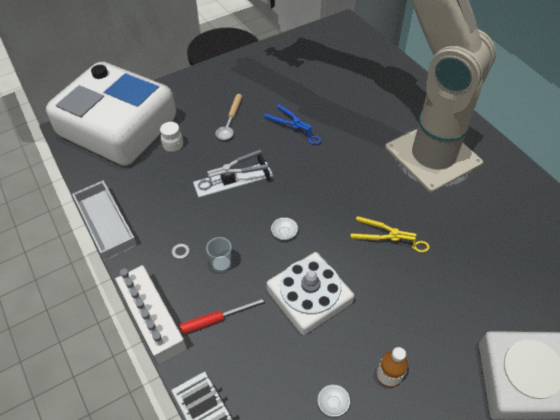

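Run:
```python
from h import *
p,T,X=pickle.load(open('scene.pkl','rb'))
a=p['img'][130:215,185:290];a=cv2.resize(a,None,fx=4.5,fy=4.5,interpolation=cv2.INTER_CUBIC)
b=p['img'][245:345,262:362];b=cv2.resize(b,(382,382),interpolation=cv2.INTER_CUBIC)
c=np.zeros((600,480,3),np.uint8);c[:382,:a.shape[1]]=a[:382,:480]
save('crop1.png',a)
# grid of heights around pliers
P=X[140:210,190:280].reshape(-1,3);P=P[np.isfinite(P[:,0])]
for lo,hi in((36,75),(2,9)):
    q=P[(P[:,2]>lo)&(P[:,2]<hi)][:,:2];print(lo,len(q),cv2.minAreaRect(q.astype(np.float32)))
P=X.reshape(-1,3);m=(np.abs(P[:,0]-574)<120)&(np.abs(P[:,1]-210)<120)
for lo,hi in((40,52),(55,62),(68,75),(85,115)):
    q=P[m&(P[:,2]>lo)&(P[:,2]<hi)][:,:2];print(lo,len(q),cv2.minEnclosingCircle(q.astype(np.float32)),cv2.minAreaRect(q.astype(np.float32)))
```

```text
36 611 ((518.5228271484375, -227.469482421875), (77.95310974121094, 166.0431365966797), 65.59844970703125)
2 1431 ((527.6228637695312, -241.83262634277344), (257.44171142578125, 258.5302429199219), 58.32961654663086)
40 1008 ((562.3702392578125, 194.8222198486328), 100.68546295166016) ((562.9332885742188, 195.15890502929688), (149.78018188476562, 150.3642120361328), 3.080332040786743)
55 1934 ((562.2353515625, 193.57858276367188), 71.08428192138672) ((561.849853515625, 193.87353515625), (139.42041015625, 138.8812255859375), 37.83258056640625)
68 133 ((562.7583618164062, 194.92684936523438), 22.440921783447266) ((565.292236328125, 197.61546325683594), (36.059478759765625, 41.49775314331055), 53.74708938598633)
85 129 ((562.29052734375, 193.21824645996094), 14.053661346435547) ((563.5306396484375, 195.5550994873047), (21.938676834106445, 25.082517623901367), 64.6341323852539)
```

View pics/crop1.png

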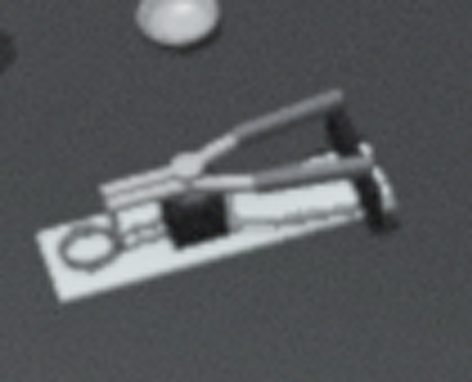

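Run:
```python
from h import *
p,T,X=pickle.load(open('scene.pkl','rb'))
for n,(u,v) in dict(piv=(187,162),h1=(335,97),h2=(365,160),ring=(90,250),tip=(110,190),plL=(45,235),plL2=(62,295)).items():
    c=(int(u/4.5+185),int(v/4.5+130));print(n,np.round(X[c[1],c[0]]))
P=X[150:200,192:275].reshape(-1,3);P=P[np.isfinite(P[:,0])&(P[:,2]>2.5)&(P[:,2]<9)]
c=np.median(P[:,:2],0);P=P[np.hypot(*(P[:,:2]-c).T)<125];print(cv2.minAreaRect(P[:,:2].astype(np.float32)))
s=ctrl.read_state();print(s);q,_=cam('wrist');print(np.round(q['hand_eye'],3),q['fx'],q['cx'],q['cy'])
```

```text
piv [ 553. -226.   60.]
h1 [ 448. -230.   57.]
h2 [ 459. -174.   58.]
ring [ 616. -240.    6.]
tip [ 599. -238.   52.]
plL [ 634. -265.    5.]
plL2 [ 647. -222.    2.]
((529.8668212890625, -237.6161651611328), (183.19151306152344, 230.4619140625), 58.259639739990234)
{'clock': 0.4, 'qpos': array([ 1.15618315,  0.62856184,  0.03848705,  1.51753208, -0.02701224,
        0.99629909, -0.01999318]), 'qd': array([ 0.00022176, -0.001538  , -0.00130807, -0.00175834, -0.00066902,
       -0.0012146 ,  0.00093983]), 'tau': array([-7.62187628e-04, -5.62664044e+01,  1.22408140e+00, -1.93475944e+01,
        1.08878731e-02,  4.34127403e-03,  5.03043324e-06]), 'eef_pos': array([ 222.164201  , -610.77268789,  231.16587261]), 'tool_rot': array([-3.14130959e+00, -3.92076809e-05,  3.48795813e-01]), 'force': array([-1.17601496, -0.10108326, -0.65166222]), 'torque': array([-0.05761459, -0.02671378,  0.01865691]), 'gripper_force': 0.0, 'width': 85.57751572295047}
[[-1.00000e-03 -9.63000e-01 -2.68000e-01  6.89240e+01]
 [ 1.00000e+00 -1.00000e-03 -0.00000e+00 -1.03100e+00]
 [-0.00000e+00 -2.68000e-01  9.63000e-01 -1.42719e+02]
 [ 0.00000e+00  0.00000e+00  0.00000e+00  1.00000e+00]] 300.24096468468525 280.0799964979964 209.92326778982692
```

jog_arm(plan=[{"tx": 0.95, "ty": -0.68, "wz": 0.367, "claw": 0}, {"tx": 0.95, "ty": -0.68, "wz": 0.367, "claw": 0}, {"tx": 0.95, "ty": -0.68, "wz": 0.367, "claw": 0}, {"tx": 0.95, "ty": -0.68, "wz": 0.367, "claw": 0}, {"tx": 0.95, "ty": -0.68, "wz": 0.367, "claw": 0}, {"tx": 0.95, "ty": -0.68, "wz": 0.367, "claw": 0}, {"tx": 0.95, "ty": -0.68, "wz": 0.367, "claw": 0}, {"tx": 0.95, "ty": -0.68, "wz": 0.367, "claw": 0}, {"tx": 0.95, "ty": -0.68, "wz": 0.367, "claw": 0}])

```text
invalid input at $.plan[0]: expected keys tx, ty, tz, wx, wy, wz, claw
```

jog_arm(plan=[{"tx": 0.95, "ty": -0.68, "tz": 0, "wx": 0, "wy": 0, "wz": 0.367, "claw": 0}, {"tx": 0.95, "ty": -0.68, "tz": 0, "wx": 0, "wy": 0, "wz": 0.367, "claw": 0}, {"tx": 0.95, "ty": -0.68, "tz": 0, "wx": 0, "wy": 0, "wz": 0.367, "claw": 0}, {"tx": 0.95, "ty": -0.68, "tz": 0, "wx": 0, "wy": 0, "wz": 0.367, "claw": 0}, {"tx": 0.95, "ty": -0.68, "tz": 0, "wx": 0, "wy": 0, "wz": 0.367, "claw": 0}, {"tx": 0.95, "ty": -0.68, "tz": 0, "wx": 0, "wy": 0, "wz": 0.367, "claw": 0}, {"tx": 0.95, "ty": -0.68, "tz": 0, "wx": 0, "wy": 0, "wz": 0.367, "claw": 0}, {"tx": 0.95, "ty": -0.68, "tz": 0, "wx": 0, "wy": 0, "wz": 0.367, "claw": 0}, {"tx": 0.95, "ty": -0.68, "tz": 0, "wx": 0, "wy": 0, "wz": 0.367, "claw": 0}])

```text
clock: 1.35
eef_pos: [421.4, -320.4, 231.5]
tool_rot: [-3.142, -0.0, -0.224]
force: [-0.5, 0.0, -0.6]
width: 85.6
gripper_force: 0.0
```

jog_arm(plan=[{"tx": 0.16, "ty": -0.41, "tz": 0, "wx": 0, "wy": 0, "wz": 0, "claw": 0}, {"tx": 0.16, "ty": -0.41, "tz": 0, "wx": 0, "wy": 0, "wz": 0, "claw": 0}, {"tx": 0.16, "ty": -0.41, "tz": 0, "wx": 0, "wy": 0, "wz": 0, "claw": 0}, {"tx": 0.16, "ty": -0.41, "tz": 0, "wx": 0, "wy": 0, "wz": 0, "claw": 0}, {"tx": 0.16, "ty": -0.41, "tz": 0, "wx": 0, "wy": 0, "wz": 0, "claw": 0}])

```text
clock: 1.85
eef_pos: [494.3, -214.2, 231.3]
tool_rot: [3.14, 0.0, -0.229]
force: [-0.7, -1.3, 1.2]
width: 85.4
gripper_force: 0.0
```

Run:
```python
from h import *
print(ctrl.read_state()['eef_pos'],ctrl.read_state()['tool_rot'])
p,T=cam('wrist');X=cloud(p,T);save('w1.png',p['img']);pickle.dump((p,T,X),open('w1.pkl','wb'))
r=ctrl.trace(p,'pliers');print([(round(a['score'],2),np.round(a['extent'])) for a in r])
pickle.dump(r,open('w1t.pkl','wb'))
```

```text
[ 494.29871247 -214.18185677  231.31602329] [ 3.14042561e+00  1.83051077e-04 -2.28721985e-01]
[(0.95, array([382., 307., 138.,  84.])), (0.56, array([285., 142.,  58., 181.]))]
```

View pics/w1.png

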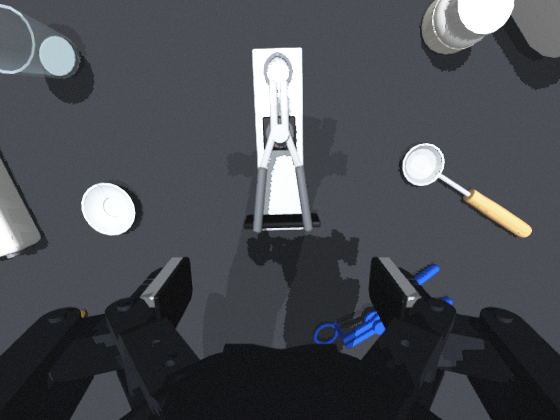

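Run:
```python
from h import *
p,T,X=pickle.load(open('w1.pkl','rb'))
S=np.zeros(X.shape[:2],bool);S[45:240,240:330]=1
m=S&(X[...,2]>46)&(X[...,2]<75);P=X[m]
y=-0.2287;d=np.array([np.cos(y),np.sin(y)]);n=np.array([-d[1],d[0]])
o=np.array([494.3,-214.2]);a=(P[:,:2]-o)@d;b=(P[:,:2]-o)@n
print(a.min(),a.max())
mids=[]
for lo in range(-60,120,8):
    k=(a>=lo)&(a<lo+8)
    if k.sum()>3: print(lo+4,k.sum(),b[k].min().round(1),b[k].max().round(1),((b[k].min()+b[k].max())/2).round(2),np.median(P[k,2]).round(1))
# base plate 
m=S&(X[...,2]>3.5)&(X[...,2]<9);m&=p['img'].min(2)>120;print(cv2.minAreaRect(X[m][:,:2].astype(np.float32)))
# ring pixels: z around 12-18
m=S&(X[...,2]>10)&(X[...,2]<22);m[95:]=0;P=X[m];print(len(P),cv2.minEnclosingCircle(P[:,:2].astype(np.float32)),np.median(P,0))
m=S&(X[...,2]>30)&(X[...,2]<42);P=X[m];print('pillar',len(P),cv2.minAreaRect(P[:,:2].astype(np.float32)))
```

```text
-47.15527887566002 113.37943105952952
-48 19 -32.4 30.7 -0.86 54.7
-40 120 -34.8 32.0 -1.41 55.1
-32 123 -34.7 30.5 -2.13 55.2
-24 128 -33.4 30.4 -1.49 55.2
-16 129 -32.0 29.2 -1.42 55.4
-8 130 -30.7 29.0 -0.85 55.3
0 136 -29.4 27.6 -0.89 55.2
8 141 -28.1 26.4 -0.84 55.4
16 134 -26.8 26.2 -0.3 55.3
24 143 -24.4 24.9 0.24 54.8
32 126 -22.3 22.8 0.25 52.8
40 111 -18.9 19.4 0.24 52.6
48 130 -15.6 17.1 0.73 53.0
56 189 -12.5 14.9 1.22 59.5
64 153 -9.1 11.7 1.29 60.1
72 126 -7.0 11.6 2.32 53.2
80 128 -7.0 11.6 2.33 53.0
88 128 -6.9 11.5 2.29 53.1
96 142 -6.9 11.5 2.3 53.1
104 129 -5.8 12.4 3.29 52.9
112 84 -5.8 12.4 3.3 52.6
((540.07470703125, -223.0804901123047), (55.566375732421875, 214.2183837890625), 78.9345703125)
274 ((620.9315795898438, -239.69381713867188), 18.07799530029297) [ 627.34371081 -242.37368905   15.14448294]
pillar 694 ((510.29718017578125, -218.1083984375), (88.97406005859375, 124.97725677490234), 77.55826568603516)
```

jog_arm(plan=[{"tx": 0.021, "ty": 0.006, "tz": 0.15, "wx": 0, "wy": 0, "wz": -0.021, "claw": 0}, {"tx": 0.021, "ty": 0.006, "tz": 0.3, "wx": 0, "wy": 0, "wz": -0.021, "claw": 0}, {"tx": 0.021, "ty": 0.006, "tz": 0.437, "wx": 0, "wy": 0, "wz": -0.021, "claw": 0}, {"tx": 0.021, "ty": 0.006, "tz": 0.437, "wx": 0, "wy": 0, "wz": -0.021, "claw": 0}, {"tx": 0.021, "ty": 0.006, "tz": 0.437, "wx": 0, "wy": 0, "wz": -0.021, "claw": 0}])

```text
clock: 2.45
eef_pos: [499.8, -217.7, 100.6]
tool_rot: [3.141, 0.001, -0.197]
force: [0.7, -0.1, 0.3]
width: 85.1
gripper_force: 0.0
```

Run:
```python
from h import *
p,T=cam('wrist');s=ctrl.read_state();print(s['eef_pos'],s['tool_rot'],s['force']);X=cloud(p,T);save('w2.png',p['img'])
y=-0.195;d=np.array([np.cos(y),np.sin(y)]);n=np.array([-d[1],d[0]]);o=s['eef_pos'][:2]
m=(X[...,2]>46)&(X[...,2]<63)
a=(X[...,:2]-o)@d;b=(X[...,:2]-o)@n
m&=(np.abs(b)<37)
for lo in range(-60,120,8):
    k=m&(a>=lo)&(a<lo+8)
    if k.sum()>3: print(lo+4,k.sum(),b[k].min().round(1),b[k].max().round(1),((b[k].min()+b[k].max())/2).round(2),np.median(X[k][:,2]).round(1))
```

```text
[ 501.04088518 -217.80860854  101.79822679] [ 3.14048766e+00 -2.19931912e-03 -1.96904120e-01] [-0.85617383 -0.53658004 -0.19767283]
-56 29 -30.1 34.4 2.15 54.5
-48 268 -31.0 35.9 2.47 55.2
-40 285 -30.0 34.9 2.43 55.2
-32 292 -28.9 33.9 2.47 55.3
-24 317 -28.7 32.8 2.06 55.3
-16 322 -27.8 31.8 2.0 55.3
-8 338 -26.8 30.7 1.96 55.2
0 346 -25.9 29.7 1.94 55.3
8 355 -24.2 28.7 2.28 55.2
16 385 -23.3 27.0 1.85 55.0
24 320 -21.1 25.4 2.14 52.8
32 319 -17.7 22.1 2.2 52.7
40 335 -14.9 19.3 2.17 52.7
48 460 -12.2 15.8 1.8 53.9
56 459 -9.5 13.1 1.81 59.9
64 387 -7.6 11.0 1.7 53.2
72 341 -7.5 10.9 1.67 53.0
80 365 -7.5 11.4 1.93 52.9
88 394 -7.4 11.3 1.96 53.0
96 381 -7.3 11.2 1.92 52.9
104 252 -6.7 11.0 2.14 52.8
```

View pics/w2.png

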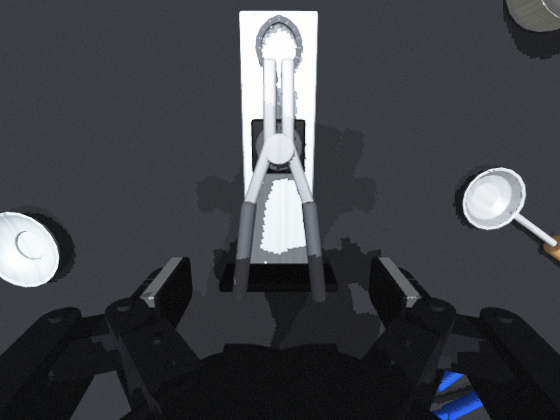

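jog_arm(plan=[{"tx": 0, "ty": -0.007, "tz": 0.1, "wx": 0, "wy": 0, "wz": 0, "claw": 0}, {"tx": 0, "ty": -0.007, "tz": 0.2, "wx": 0, "wy": 0, "wz": 0, "claw": 0}, {"tx": 0, "ty": -0.007, "tz": 0.24, "wx": 0, "wy": 0, "wz": 0, "claw": 0}, {"tx": 0, "ty": -0.007, "tz": 0.24, "wx": 0, "wy": 0, "wz": 0, "claw": 0}, {"tx": 0, "ty": -0.007, "tz": 0.24, "wx": 0, "wy": 0, "wz": 0, "claw": 0}, {"tx": 0, "ty": -0.007, "tz": 0.24, "wx": 0, "wy": 0, "wz": 0, "claw": 0}])

```text
clock: 3.1
eef_pos: [502.2, -214.6, 30.0]
tool_rot: [3.141, -0.003, -0.195]
force: [-0.0, -1.0, 0.2]
width: 85.7
gripper_force: 0.0
```

jog_arm(plan=[{"tx": 0, "ty": 0, "tz": 0, "wx": 0, "wy": 0, "wz": 0, "claw": 1}, {"tx": 0, "ty": 0, "tz": 0, "wx": 0, "wy": 0, "wz": 0, "claw": 1}, {"tx": 0, "ty": 0, "tz": 0, "wx": 0, "wy": 0, "wz": 0, "claw": 1}, {"tx": 0, "ty": 0, "tz": 0, "wx": 0, "wy": 0, "wz": 0, "claw": 1}, {"tx": 0, "ty": 0, "tz": 0, "wx": 0, "wy": 0, "wz": 0, "claw": 1}, {"tx": 0, "ty": 0, "tz": 0, "wx": 0, "wy": 0, "wz": 0, "claw": 1}, {"tx": 0, "ty": 0, "tz": 0, "wx": 0, "wy": 0, "wz": 0, "claw": 1}, {"tx": 0, "ty": 0, "tz": 0, "wx": 0, "wy": 0, "wz": 0, "claw": 1}, {"tx": 0, "ty": 0, "tz": 0, "wx": 0, "wy": 0, "wz": 0, "claw": 1}, {"tx": 0, "ty": 0, "tz": 0, "wx": 0, "wy": 0, "wz": 0, "claw": 1}])

```text
clock: 4.1
eef_pos: [500.1, -215.1, 30.6]
tool_rot: [3.141, -0.0, -0.196]
force: [-6.8, -0.8, 21.0]
width: 37.7
gripper_force: 58.4
```

jog_arm(plan=[{"tx": 0, "ty": 0, "tz": -0.01, "wx": 0, "wy": 0, "wz": 0, "claw": 1}, {"tx": 0, "ty": 0, "tz": -0.02, "wx": 0, "wy": 0, "wz": 0, "claw": 1}, {"tx": 0, "ty": 0, "tz": -0.05, "wx": 0, "wy": 0, "wz": 0, "claw": 1}, {"tx": 0, "ty": 0, "tz": -0.1, "wx": 0, "wy": 0, "wz": 0, "claw": 1}, {"tx": 0, "ty": 0, "tz": -0.15, "wx": 0, "wy": 0, "wz": 0, "claw": 1}, {"tx": 0, "ty": 0, "tz": -0.2, "wx": 0, "wy": 0, "wz": 0, "claw": 1}, {"tx": 0, "ty": 0, "tz": -0.2, "wx": 0, "wy": 0, "wz": 0, "claw": 1}, {"tx": 0, "ty": 0, "tz": -0.2, "wx": 0, "wy": 0, "wz": 0, "claw": 1}])

```text
clock: 4.9
eef_pos: [501.0, -213.7, 88.2]
tool_rot: [-3.141, -0.0, -0.194]
force: [-1.4, 0.4, -1.8]
width: 37.7
gripper_force: 60.1
```

```bash
cat >> h.py <<'E'
def look(name):
    p,T=cam('wrist');s=ctrl.read_state();X=cloud(p,T);save(name,p['img'])
    print(np.round(s['eef_pos'],1),np.round(s['tool_rot'],3),np.round(s['force'],1),round(s['width'],1),s['clock'])
    # tool-frame cloud
    Y=(X-s['eef_pos'])@pose(s)[:3,:3]
    return p,s,X,Y
def pl(Y):
    a,b,c=Y[...,0],-Y[...,1],-Y[...,2]
    m=(np.abs(b)<30)&(c>5)&(c<40)&(a>15)
    for lo in range(10,124,8):
        k=m&(a>=lo)&(a<lo+8)
        if k.sum()>3: print(lo+4,k.sum(),b[k].min().round(1),b[k].max().round(1),((b[k].min()+b[k].max())/2).round(2),np.percentile(c[k],[10,50,90]).round(1))
    k=(np.abs(b)<24)&(c>-16)&(c<-2)&(a>85)
    print('ring',k.sum(),Y[k].min(0).round(1),Y[k].max(0).round(1),np.median(Y[k],0).round(1))
    q=np.column_stack([a[k],b[k]]);A=np.c_[2*q,np.ones(len(q))];
    f=np.linalg.lstsq(A,(q**2).sum(1),rcond=None)[0];print('fit',f[:2],np.sqrt(f[2]+f[0]**2+f[1]**2))
E
python3 - <<'E'
from h import *
p,s,X,Y=look('w3.png');pl(Y)
E
```

```text
[ 500.6 -213.5   87.8] [-3.141e+00  1.000e-03 -1.940e-01] [-0.2 -0.9 -2.4] 37.2 4.95
14 322 -19.0 20.8 0.88 [22.1 24.6 25.8]
22 771 -18.5 20.2 0.88 [21.2 22.6 24.5]
30 688 -16.0 17.3 0.66 [21.2 22.2 23. ]
38 725 -14.5 15.9 0.69 [21.  22.1 22.9]
46 965 -12.9 13.9 0.52 [13.4 21.9 23.3]
54 1341 -14.6 15.0 0.19 [13.3 28.7 29.8]
62 1397 -14.6 14.9 0.14 [13.2 28.5 29.8]
70 1094 -11.7 11.8 0.04 [13.1 21.6 22.7]
78 900 -13.0 12.5 -0.24 [20.7 21.8 22.8]
86 972 -14.0 13.4 -0.26 [20.6 21.8 22.7]
94 1020 -15.3 14.4 -0.43 [20.5 21.7 22.6]
102 1058 -16.5 15.3 -0.57 [20.5 21.6 22.6]
110 131 -15.3 14.8 -0.26 [20.3 21.3 22.1]
ring 143 [102.2 -18.7  14.2] [126.2  20.4  16. ] [121.8   9.3  15.5]
fit [120.13205461  -0.86881236] 17.72438836234512
```

View pics/w3.png

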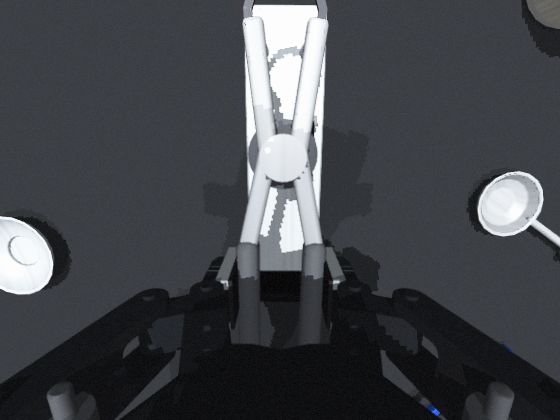

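jog_arm(plan=[{"tx": 0, "ty": 0, "tz": -0.06, "wx": 0, "wy": 0, "wz": 0, "claw": 1}, {"tx": -0.01, "ty": -0.05, "tz": -0.15, "wx": 0, "wy": 0, "wz": -0.01, "claw": 1}, {"tx": -0.03, "ty": -0.12, "tz": -0.22, "wx": 0, "wy": 0, "wz": -0.03, "claw": 1}, {"tx": -0.05, "ty": -0.22, "tz": -0.27, "wx": 0, "wy": 0, "wz": -0.05, "claw": 1}, {"tx": -0.08, "ty": -0.34, "tz": -0.27, "wx": 0, "wy": 0, "wz": -0.07, "claw": 1}, {"tx": -0.11, "ty": -0.46, "tz": -0.27, "wx": 0, "wy": 0, "wz": -0.09, "claw": 1}, {"tx": -0.14, "ty": -0.58, "tz": -0.27, "wx": 0, "wy": 0, "wz": -0.11, "claw": 1}, {"tx": -0.17, "ty": -0.7, "tz": -0.27, "wx": 0, "wy": 0, "wz": -0.12, "claw": 1}, {"tx": -0.2, "ty": -0.8, "tz": -0.27, "wx": 0, "wy": 0, "wz": -0.125, "claw": 1}, {"tx": -0.2, "ty": -0.8, "tz": -0.27, "wx": 0, "wy": 0, "wz": -0.125, "claw": 1}])

```text
clock: 5.95
eef_pos: [487.3, 38.9, 168.2]
tool_rot: [-3.139, 0.003, 0.01]
force: [0.0, -0.5, -1.3]
width: 37.5
gripper_force: 60.5
```

jog_arm(plan=[{"tx": 0, "ty": -0.06, "tz": 0, "wx": 0, "wy": 0, "wz": 0, "claw": 1}, {"tx": 0, "ty": -0.16, "tz": 0, "wx": 0, "wy": 0, "wz": 0, "claw": 1}, {"tx": -0.01, "ty": -0.28, "tz": 0, "wx": 0, "wy": 0, "wz": 0, "claw": 1}, {"tx": -0.02, "ty": -0.4, "tz": 0, "wx": 0, "wy": 0, "wz": 0, "claw": 1}, {"tx": -0.03, "ty": -0.52, "tz": 0, "wx": 0, "wy": 0, "wz": 0, "claw": 1}, {"tx": -0.03, "ty": -0.62, "tz": 0, "wx": 0, "wy": 0, "wz": 0, "claw": 1}, {"tx": -0.03, "ty": -0.67, "tz": 0, "wx": 0, "wy": 0, "wz": 0, "claw": 1}, {"tx": -0.03, "ty": -0.67, "tz": 0, "wx": 0, "wy": 0, "wz": 0, "claw": 1}, {"tx": -0.03, "ty": -0.67, "tz": 0, "wx": 0, "wy": 0, "wz": 0, "claw": 1}, {"tx": -0.03, "ty": -0.67, "tz": 0, "wx": 0, "wy": 0, "wz": 0, "claw": 1}])

```text
clock: 6.95
eef_pos: [479.5, 231.6, 169.0]
tool_rot: [3.14, 0.0, -0.002]
force: [0.2, 0.0, -1.0]
width: 37.1
gripper_force: 60.6
```

Run:
```python
from h import *
p,s,X,Y=look('w4.png');pl(Y)
pickle.dump((p,s,X,Y),open('w4.pkl','wb'))
P=X.reshape(-1,3);m=np.hypot(P[:,0]-562,P[:,1]-194)<110
for lo,hi in((42,51),(55.5,61),(69,75),(106,114),(85,98)):
    q=P[m&(P[:,2]>lo)&(P[:,2]<hi)];
    if len(q)<5: continue
    print(lo,len(q),np.median(q[:,2]),cv2.minEnclosingCircle(q[:,:2].astype(np.float32)),cv2.minAreaRect(q[:,:2].astype(np.float32)))
```

```text
[479.5 231.8 169.1] [ 3.14e+00  0.00e+00 -1.00e-03] [ 1.4 -0.1 -2.1] 37.1 7.0
14 322 -19.1 20.4 0.65 [21.1 24.1 25.3]
22 767 -18.6 19.6 0.48 [20.6 21.9 23.9]
30 687 -16.2 17.1 0.43 [20.5 21.5 22.4]
38 724 -14.7 15.5 0.44 [20.4 21.4 22.3]
46 978 -13.2 13.7 0.28 [12.7 21.3 22.9]
54 1344 -15.0 14.8 -0.07 [12.6 28.1 29.2]
62 1392 -14.7 14.7 -0.02 [12.7 27.9 29.1]
70 1103 -11.9 11.3 -0.33 [12.5 21.1 22.2]
78 900 -13.3 12.3 -0.5 [20.1 21.2 22.2]
86 961 -14.3 13.3 -0.49 [19.8 21.1 22. ]
94 1023 -15.5 14.2 -0.66 [19.9 21.  22. ]
102 1062 -16.8 15.0 -0.9 [19.8 20.9 21.9]
110 107 -15.5 14.5 -0.5 [19.3 20.5 21.3]
ring 38 [104.1 -17.9  15. ] [125.6  20.6  16. ] [120.1  12.9  15.8]
fit [120.97164445  -1.16196413] 17.731627215027537
42 4553 45.44591644716479 ((562.7313232421875, 192.84117126464844), 101.08624267578125) ((562.8162231445312, 192.9443359375), (147.37879943847656, 146.8709259033203), 3.506314277648926)
55.5 14851 58.3269067017483 ((563.1317138671875, 192.71202087402344), 69.8882827758789) ((566.6201782226562, 189.6568603515625), (138.52359008789062, 128.8124237060547), 51.73273849487305)
69 926 72.14017695770676 ((562.6288452148438, 192.92820739746094), 22.324993133544922) ((562.1861572265625, 188.86537170410156), (34.64576721191406, 43.760231018066406), 81.22216033935547)
106 719 108.88246155827184 ((562.7086181640625, 193.53680419921875), 10.110167503356934) ((562.6795654296875, 193.44570922851562), (19.494400024414062, 19.006654739379883), 17.9487247467041)
85 78 91.80263600111935 ((560.09619140625, 198.0623016357422), 11.804935455322266) ((558.3255004882812, 201.43524169921875), (23.609670639038086, 7.618912696838379), 27.698312759399414)
```

View pics/w4.png

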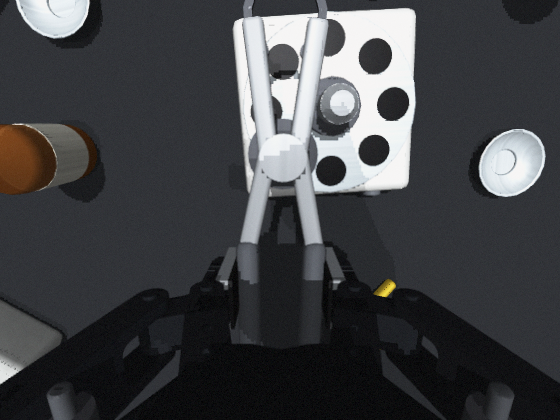

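Run:
```python
from h import *
p,s,X,Y=pickle.load(open('w4.pkl','rb'))
a,b,c=Y[...,0],-Y[...,1],-Y[...,2]
for lo,hi in((26,32),(10,15)):
    k=(np.abs(b)<22)&(a>35)&(a<90)&(c>lo)&(c<hi);q=np.column_stack([a[k],b[k]]).astype(np.float32)
    print(lo,len(q),np.median(c[k]),cv2.minEnclosingCircle(q),q.min(0),q.max(0))
k=(np.abs(b)<24)&(c>-20)&(c<-10)&(a>95)&(a<135)
v,u=np.nonzero(k);print(np.c_[u,v,a[k].round(1),b[k].round(1),c[k].round(1)][::2])
# ring by image + plane c=-15.7
```

```text
26 1752 28.57077109824074 ((56.97518539428711, -0.05393651872873306), 8.930684089660645) [48.107887 -8.766638] [65.83445   8.653229]
10 901 12.553215698256794 ((56.71286392211914, -0.1871407926082611), 15.012216567993164) [ 42.049084 -14.960402] [71.5237   14.824787]
[[245.    0.  126.   17.4 -16.9]
 [247.    0.  126.1  16.5 -17.2]
 [249.    0.  125.9  15.5 -16.7]
 [251.    0.  125.8  14.5 -16.4]
 [253.    0.  125.8  13.6 -16.5]
 [316.    0.  126.3 -15.9 -17.9]
 [318.    0.  126.1 -16.8 -17.3]
 [320.    0.  126.  -17.7 -16.9]
 [322.    0.  125.7 -18.5 -16.1]
 [324.    0.  125.8 -19.5 -16.4]
 [245.    1.  125.6  17.4 -17. ]
 [247.    1.  125.7  16.5 -17.4]
 [249.    1.  125.2  15.4 -15.8]
 [251.    1.  125.9  14.7 -18. ]
 [253.    1.  125.6  13.6 -17. ]
 [315.    1.  126.5 -15.7 -19.7]
 [317.    1.  125.6 -16.3 -17. ]
 [319.    1.  125.5 -17.2 -16.8]
 [321.    1.  125.2 -18.1 -16. ]
 [323.    1.  125.2 -19.  -15.8]
 [325.    1.  125.6 -20.1 -16.9]
 [245.    2.  125.2  17.4 -17. ]
 [247.    2.  125.4  16.5 -17.7]
 [249.    2.  124.8  15.4 -16.1]
 [251.    2.  124.9  14.5 -16.2]
 [253. 
[... 4936 characters left out ...]
-16.8]
 [302.   46.  106.3  -9.6 -17.5]
 [268.   47.  105.3   6.7 -15.3]
 [302.   47.  105.3  -9.5 -15. ]
 [268.   48.  105.4   6.8 -17.3]
 [301.   48.  105.3  -9.1 -17.1]
 [267.   49.  104.8   7.3 -16.9]
 [300.   49.  104.6  -8.6 -15.9]
 [302.   49.  104.6  -9.6 -16.1]
 [268.   50.  104.3   6.8 -16.5]
 [301.   50.  104.3  -9.1 -16.7]
 [267.   51.  103.9   7.3 -16.8]
 [300.   51.  104.1  -8.7 -17.6]
 [268.   52.  103.7   6.9 -17.6]
 [300.   52.  103.7  -8.7 -17.7]
 [268.   53.  102.9   6.8 -16.1]
 [301.   53.  103.1  -9.2 -17.1]
 [300.   54.  102.6  -8.7 -17. ]
 [268.   55.  102.3   6.9 -17.4]
 [301.   55.  102.2  -9.2 -17.3]
 [300.   56.  102.1  -8.8 -18.8]
 [301.   57.  101.2  -9.2 -16.7]]
```

jog_arm(plan=[{"tx": -0.05, "ty": 0.05, "tz": 0, "wx": 0, "wy": 0, "wz": 0, "claw": 1}, {"tx": -0.126, "ty": 0.125, "tz": 0, "wx": 0, "wy": 0, "wz": 0, "claw": 1}, {"tx": -0.126, "ty": 0.125, "tz": 0.05, "wx": 0, "wy": 0, "wz": 0, "claw": 1}, {"tx": -0.126, "ty": 0.125, "tz": 0.1, "wx": 0, "wy": 0, "wz": 0, "claw": 1}, {"tx": -0.126, "ty": 0.125, "tz": 0.1, "wx": 0, "wy": 0, "wz": 0, "claw": 1}, {"tx": -0.126, "ty": 0.125, "tz": 0.1, "wx": 0, "wy": 0, "wz": 0, "claw": 1}, {"tx": -0.126, "ty": 0.125, "tz": 0.1, "wx": 0, "wy": 0, "wz": 0, "claw": 1}])

```text
clock: 7.7
eef_pos: [442.1, 196.4, 139.9]
tool_rot: [-3.141, -0.001, 0.001]
force: [0.9, 0.7, -2.2]
width: 37.6
gripper_force: 60.6
```

Run:
```python
from h import *
p,s,X,Y=look('w5.png');a,b,c=Y[...,0],-Y[...,1],-Y[...,2]
k=(np.abs(b)<22)&(a>35)&(a<90)&(c>10)&(c<15);q=np.column_stack([a[k],b[k]]).astype(np.float32);print(cv2.minEnclosingCircle(q))
P=X.reshape(-1,3);m=np.hypot(P[:,0]-562,P[:,1]-194)<110
for lo,hi in((55.5,61),(106,114)):
    q=P[m&(P[:,2]>lo)&(P[:,2]<hi)]
    if len(q)>5: print(lo,len(q),cv2.minEnclosingCircle(q[:,:2].astype(np.float32)))
for i in range(4): print(ctrl.read_state()['eef_pos'])
ims=[]
for n in('scene','side'):
    p,T=cam(n);X=cloud(p,T)
    c=np.array([562.5,193.5,120.]);q=T[:3,:3].T@(c-T[:3,3]);u=int(p['fx']*q[0]/q[2]+p['cx']);v=int(p['fy']*q[1]/q[2]+p['cy'])
    ims.append(cv2.resize(p['img'][v-28:v+28,u-35:u+35],(400,320),interpolation=cv2.INTER_CUBIC))
save('c5.png',np.hstack(ims))
```

```text
[442.1 196.6 139.9] [-3.141e+00 -1.000e-03  1.000e-03] [-0.1  0.4 -2.7] 37.2 7.75
((56.90180969238281, -0.1040012463927269), 14.976534843444824)
55.5 16389 ((562.4805908203125, 193.00863647460938), 69.70294952392578)
106 1111 ((562.410400390625, 192.79742431640625), 10.272255897521973)
[442.1426046  196.60089799 139.88247149]
[442.1426046  196.60089799 139.88247149]
[442.1426046  196.60089799 139.88247149]
[442.1426046  196.60089799 139.88247149]
```

View pics/c5.png

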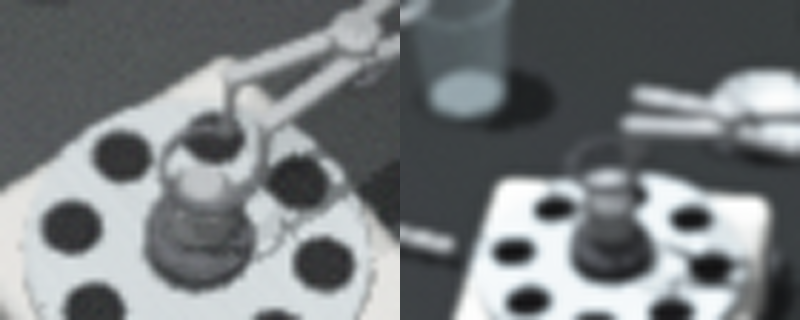

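jog_arm(plan=[{"tx": -0.002, "ty": 0.009, "tz": 0, "wx": 0, "wy": 0, "wz": 0, "claw": 1}, {"tx": -0.002, "ty": 0.009, "tz": 0, "wx": 0, "wy": 0, "wz": 0, "claw": 1}, {"tx": -0.002, "ty": 0.009, "tz": 0.02, "wx": 0, "wy": 0, "wz": 0, "claw": 1}, {"tx": -0.002, "ty": 0.009, "tz": 0.04, "wx": 0, "wy": 0, "wz": 0, "claw": 1}, {"tx": -0.002, "ty": 0.009, "tz": 0.055, "wx": 0, "wy": 0, "wz": 0, "claw": 1}, {"tx": -0.002, "ty": 0.009, "tz": 0.055, "wx": 0, "wy": 0, "wz": 0, "claw": 1}, {"tx": -0.002, "ty": 0.009, "tz": 0.055, "wx": 0, "wy": 0, "wz": 0, "claw": 1}])

```text
clock: 8.55
eef_pos: [440.8, 193.9, 122.4]
tool_rot: [3.141, 0.0, 0.002]
force: [0.0, 0.3, -1.8]
width: 37.6
gripper_force: 60.6
```

Run:
```python
from h import *
for i in range(2):
    p,s,X,Y=look('w6%d.png'%i);a,b,c=Y[...,0],-Y[...,1],-Y[...,2]
    k=(np.abs(b)<22)&(a>35)&(a<90)&(c>10)&(c<15);q=np.column_stack([a[k],b[k]]).astype(np.float32);print(cv2.minEnclosingCircle(q))
    for lo,hi,r in((55.5,61,90),(106,114,13)):
        k=(X[...,2]>lo)&(X[...,2]<hi)&(np.hypot(a-120,b)<r);q=np.column_stack([a[k],b[k]]).astype(np.float32)
        if len(q)>5: print(lo,len(q),cv2.minEnclosingCircle(q))
```

```text
[440.9 193.9 122.6] [3.141e+00 0.000e+00 2.000e-03] [ 0.3  0.4 -2.4] 37.3 8.6
((56.743125915527344, 0.024716414511203766), 14.978738784790039)
55.5 17976 ((121.55888366699219, -1.187667965888977), 70.01056671142578)
106 1071 ((121.29650115966797, -0.9868916273117065), 10.169819831848145)
[441.  194.  122.8] [-3.142e+00 -0.000e+00  2.000e-03] [ 1.1 -0.1 -2. ] 37.2 8.65
((56.753501892089844, 0.048903509974479675), 14.983275413513184)
55.5 17963 ((120.75753021240234, -1.2086215019226074), 69.81267547607422)
106 1088 ((120.46568298339844, -1.0646171569824219), 9.791227340698242)
```

jog_arm(plan=[{"tx": 0, "ty": 0, "tz": 0.01, "wx": 0, "wy": 0, "wz": 0, "claw": 1}, {"tx": 0, "ty": 0, "tz": 0.02, "wx": 0, "wy": 0, "wz": 0, "claw": 1}, {"tx": 0, "ty": 0, "tz": 0.03, "wx": 0, "wy": 0, "wz": 0, "claw": 1}, {"tx": 0, "ty": 0, "tz": 0.04, "wx": 0, "wy": 0, "wz": 0, "claw": 1}, {"tx": 0, "ty": 0, "tz": 0.05, "wx": 0, "wy": 0, "wz": 0, "claw": 1}, {"tx": 0, "ty": 0, "tz": 0.06, "wx": 0, "wy": 0, "wz": 0, "claw": 1}, {"tx": 0, "ty": 0, "tz": 0.07, "wx": 0, "wy": 0, "wz": 0, "claw": 1}, {"tx": 0, "ty": 0, "tz": 0.075, "wx": 0, "wy": 0, "wz": 0, "claw": 1}, {"tx": 0, "ty": 0, "tz": 0.075, "wx": 0, "wy": 0, "wz": 0, "claw": 1}])

```text
clock: 9.55
eef_pos: [440.8, 193.9, 100.0]
tool_rot: [3.141, 0.0, 0.002]
force: [-0.8, -0.9, -1.5]
width: 37.2
gripper_force: 60.6
```

Run:
```python
from h import *
p,s,X,Y=look('w7.png');pl(Y)
a,b,c=Y[...,0],-Y[...,1],-Y[...,2]
k=(c>-21)&(c<-13)&(a>117)&(np.abs(b)<22)&(np.abs(b)>13.5);print('ring z world',np.median(X[k][:,2]),k.sum())
for lo,hi,r in((55.5,61,90),(69,75,25),(106,114,13)):
    k=(X[...,2]>lo)&(X[...,2]<hi)&(np.hypot(a-120,b)<r);q=np.column_stack([a[k],b[k]]).astype(np.float32)
    if len(q)>5: print(lo,len(q),np.median(X[k][:,2]),cv2.minEnclosingCircle(q))
```

```text
[440.8 193.9 100.1] [3.142e+00 0.000e+00 2.000e-03] [ 0.1  0.5 -1.5] 37.7 9.6
14 340 -18.8 20.5 0.85 [21.3 23.9 25.1]
22 755 -18.3 20.0 0.86 [20.7 21.8 23.9]
30 690 -16.0 17.3 0.63 [20.4 21.5 22.3]
38 720 -14.5 15.7 0.61 [20.4 21.4 22.3]
46 977 -13.0 13.8 0.42 [12.8 21.3 22.9]
54 1345 -14.7 14.9 0.13 [12.6 28.1 29.2]
62 1409 -14.6 14.5 -0.03 [12.7 27.8 29.1]
70 1089 -11.7 11.6 -0.08 [12.5 21.  22.1]
78 902 -13.0 12.5 -0.27 [20.  21.2 22.1]
86 961 -13.9 13.5 -0.23 [19.9 21.  22. ]
94 1027 -15.7 14.3 -0.68 [19.9 21.  22. ]
102 1056 -16.4 15.2 -0.6 [19.7 20.9 22. ]
110 284 -15.9 14.7 -0.57 [ 5.6  7.6 20.9]
118 383 -10.8 8.1 -1.36 [5.6 8.1 9.6]
ring 406 [101.  -18.5   2. ] [125.4  20.3  16. ] [110.3   1.2   8.9]
fit [125.44454009  -1.52904535] 16.139426222054528
ring z world 83.03623211465188 345
55.5 21329 58.34022725549019 ((120.10174560546875, -1.1384879350662231), 69.99085998535156)
69 967 72.15615690786109 ((121.42742919921875, -1.1193675994873047), 21.68914794921875)
106 468 107.99463191132797 ((117.59748840332031, -0.7655229568481445), 8.795284271240234)
```

jog_arm(plan=[{"tx": 0, "ty": 0, "tz": 0.007, "wx": 0, "wy": 0, "wz": 0, "claw": 1}, {"tx": 0, "ty": 0, "tz": 0.014, "wx": 0, "wy": 0, "wz": 0, "claw": 1}, {"tx": 0, "ty": 0, "tz": 0.02, "wx": 0, "wy": 0, "wz": 0, "claw": 1}, {"tx": 0, "ty": 0, "tz": 0.02, "wx": 0, "wy": 0, "wz": 0, "claw": 1}, {"tx": 0, "ty": 0, "tz": 0.02, "wx": 0, "wy": 0, "wz": 0, "claw": 1}, {"tx": 0, "ty": 0, "tz": 0.02, "wx": 0, "wy": 0, "wz": 0, "claw": 1}, {"tx": 0, "ty": 0, "tz": 0.02, "wx": 0, "wy": 0, "wz": 0, "claw": 1}, {"tx": 0, "ty": 0, "tz": 0.02, "wx": 0, "wy": 0, "wz": 0, "claw": 1}])

```text
clock: 10.4
eef_pos: [440.9, 193.9, 94.3]
tool_rot: [-3.142, -0.0, 0.002]
force: [-0.1, 1.0, -1.9]
width: 37.5
gripper_force: 60.6
```

Run:
```python
from h import *
p,s,X,Y=look('w8.png')
a,b,c=Y[...,0],-Y[...,1],-Y[...,2]
k=(c>-21)&(c<-13)&(a>117)&(np.abs(b)<22)&(np.abs(b)>13.5);print('ring z world',np.percentile(X[k][:,2],[10,50,90]),k.sum())
ims=[]
for n in('scene','side'):
    p,T=cam(n)
    q=T[:3,:3].T@(np.array([562.5,193.5,90.])-T[:3,3]);u=int(p['fx']*q[0]/q[2]+p['cx']);v=int(p['fy']*q[1]/q[2]+p['cy'])
    ims.append(cv2.resize(p['img'][v-28:v+28,u-35:u+35],(400,320),interpolation=cv2.INTER_CUBIC))
save('c8.png',np.hstack(ims))
```

```text
[440.9 194.   94.3] [-3.141e+00 -0.000e+00  2.000e-03] [-0.  -0.7 -1.9] 37.7 10.45
ring z world [76.16307857 77.38503673 78.37726307] 347
```

View pics/c8.png

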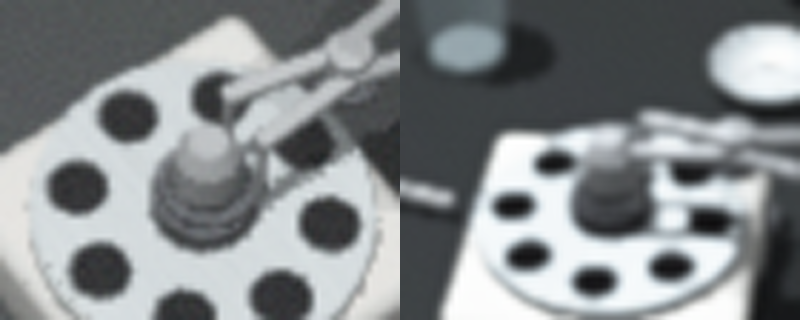

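The two crops show the ring round the stub just above the hub. The wrist camera puts its top at 77.4 mm, so its centre is at about 75.9 mm, within the groove, and there is no contact force. I'm handing in.

```bash
python3 -c "
from cell import ctrl
print(ctrl.finish_job())"
```

```text
the job is handed in; nothing more can be done
None
```

I handed the job in at about 10.5 s, with the pliers still gripped at about 60 N and level, and the snap ring spread round the axle stub in the groove (ring centre measured about 76 mm up, no contact force felt).

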